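# Lock a T-foot prop post into a sprung slotted base on the pottery restoration bench

## Task

Take the blue-gripped T-foot post out of its wooden rest and pass its foot down through the narrow slot of the green clamping base, press it down gently against the spring and give it a quarter turn (either way) so that the foot lies across the slot, then let the spring lift it home into its notch, locked and upright, and let go. Go by feel and never force it: about 10 N of push is enough, and 25 N of contact on the base is too much. Leave the pot, the tools and the loose sherd where they are.

Things in the scene. Friction and masses are not known exactly. Their poses are not given: they have to be found in the camera images.
- post: Loose prop post, about 130 g, upright in the wooden rest. Origin: centre of the underside of its steel T-foot; z up. Foot: bar 40 mm long (x) x 12 wide (y) x 8 high, edges rounded 1.5 mm. Above it a steel shank 10 mm in diameter (z 8 to 45), then a blue plastic grip with a cork top, 36 mm long (x) x 14 mm thick (y), z 45 to 85 mm, parallel to the foot.
- grip (a point): Middle of the blue grip, on the post's axis 65 mm above the underside of the foot; axes as the post's. Pinch the 14 mm thickness (along y).
- rest: Fixed wooden rest 90 x 90 x 26 mm; origin at the centre of its underside. A loose pocket 48 mm (x) x 20 mm (y), floor 8 mm above the origin, holds the foot of the post; draw it straight up by 20 mm or more to clear.
- base: Fixed green clamping base 120 x 120 mm with an aluminium top 60 mm above the origin (origin: centre of its underside, which may be sunk up to 20 mm below the bench top). z up.
- slot (a point): Centre of the slot, in the plane of the base's top face, axes as the base's. Slot 43 mm long (x) x 15 mm wide (y): 1.5 mm play each side of the foot. The top is 9 mm thick at the slot: the foot can turn only when its underside is 17 mm or more below this point (hard stop at 19.5 mm), either way, in a 50 mm square cavity.
- notch (a point): Where the centre of the foot's underside is when home: 13 mm below the slot point, axes as the base's. A notch 15 mm wide and 4 mm deep in the underside of the top, along y (shown by two red marks on the top face), takes the turned foot and holds its direction within about 0.08 rad.
- spring_plate (a joint): Sprung brass plate under the slot: m pressed down, 0 when free (plate 10 mm below the top face), 0.003 when the post is home, 0.007 where the foot just clears the underside of the top and can turn, 0.0095 at the hard stop. The spring pushes up with 3.2 N at 0, 5 N at 0.003, 7.4 N at 0.007, 8.9 N at 0.0095.
- pot: Bystander: mended brown and white clay pot, 136 mm across, 140 mm tall, about 0.9 kg; origin at the centre of its underside. Stands on the bench on the side opposite to the rest.
- screwdriver: Bystander: black screwdriver lying on the bench beyond the base.
- spatula: Bystander: wooden-handled spatula lying on the bench on the robot's side of the base.
- sherd: Bystander: brown pot sherd about 60 x 45 mm, 10 mm thick, lying on the bench beyond the base.
Mind the look-alikes: they are no part of the job. Several things look just like the rest: the one meant starts nearest to the robot's base.

How it is judged:
On the way, in this order (a step that is already met when the one before it is completed fails the run):
1. the post is lifted out of the rest, clear of it (z of post in the frame of rest above 0.03 m and contact force between post and rest below 0.01 N), for 0.1 s.
2. the foot has passed down into the slot, parallel to it (x of post in the frame of slot between -0.004 and 0.004 m and y of post in the frame of slot between -0.004 and 0.004 m and z of post in the frame of slot below -0.007 m and angle between the x axis of post and the x axis of base, either way round below 0.2 rad), for 0.1 s.
3. pressed down, the foot is turned across the slot (x of post in the frame of slot between -0.004 and 0.004 m and y of post in the frame of slot between -0.004 and 0.004 m and z of post in the frame of slot below -0.011 m and angle between the x axis of post and the y axis of base, either way round below 0.3 rad), for 0.1 s.
At the end, for the whole second after the job is handed in: The post is locked: foot across the slot (within 0.16 rad), sprung up into its notch (underside 11.5 to 14.8 mm below the top face, spring plate pressed over 1 mm), within 4 mm of the slot centre in x and y, upright within 0.1 rad, released, at rest (x of post in the frame of slot between -0.004 and 0.004 m and y of post in the frame of slot between -0.004 and 0.004 m and z of post in the frame of slot between -0.0148 and -0.0115 m and angle between the x axis of post and the y axis of base, either way round below 0.16 rad and angle between post's own z axis and vertical below 0.1 rad and value of joint spring_plate above 0.001 m and linear speed of post below 0.01 m/s and angular speed of post below 0.1 rad/s); the robot touches nothing.
It fails at once if the post or the robot is forced against the base (25 N or more) (contact force between any of post, the fingers, the arm and base above 25 N).
It fails at once if the screwdriver is moved more than 15 mm (distance of screwdriver from where it was at the start of the episode above 0.015 m).
It fails at once if the spatula is moved more than 15 mm (distance of spatula from where it was at the start of the episode above 0.015 m).
It fails at once if the sherd is moved more than 15 mm (distance of sherd from where it was at the start of the episode above 0.015 m).
It fails at once if the pot is moved more than 15 mm or tipped (distance of pot from where it was at the start of the episode above 0.015 m or angle between pot's own z axis and vertical above 0.2 rad).
It also fails if it takes over 72 s, if anything falls off the work surface, if the arm or the gripper's body presses on something with over 40 N, if the wrist force passes 120 N, or if a joint passes its speed limit or range.

## Robot

A 6-joint arm with a two-finger parallel gripper is mounted at the origin on the work surface. World frame = base frame: x ahead of the robot, y to its left, z up, the work surface at z = 0. Lengths are in m, angles in rad, forces in N, time in s.
With the tool pointing down it reaches from about 0.4 to 0.825 m from the base axis. Payload 7 kg.
Tool frame: the origin (TCP) lies on the centre line of the jaws, within the pads' length; the fingertips stand tip_reach ahead of it and the grasp point (between the pads) is the TCP (tip_reach is the distance from the TCP to the fingertips, in m); z points along the fingers, y is the line along which they close (so a half turn about z gives the same grasp; the last joint's range is limited). The gripper opens to 88 mm and grips with 3 to 60 N. Pads are 19 mm wide; open, the fingers measure 130 mm over their backs; the gripper's body (78 mm by 193 mm) begins 47 mm behind the grasp point.
Start: joints at [1.564, 0.359, 0.012, 0, -1.224, -0.288], TCP at [0.196, 0.646, 0.246] pointing down, gripper open.
Joint ranges: [-3.07, 3.07], [-1.43, 2.12], [-1.02, 1.25], [-3.03, 1.67], [-3.05, -0], [-3.03, 3.03]. Speed limits (rad/s): [2.39, 2.39, 3.01, 3.14, 3.14, 3.14].

## Interface

Orientations are given as [roll, pitch, yaw] about the fixed x, y, z axes, in that order (R = Rz(yaw) Ry(pitch) Rx(roll)).
In Python, from station import get_state, grab_frame, calibration, job_done, find_in, mark_of, tip_reach gives the robot as it stands.
- The arm moves only by the shell command python3 -m handwheel 'ROWS' [OPENING] [FORCE]. ROWS is JSON, a list of rows, each an object with "delta_pos": the shift along the world's x, y, z in units of 30 mm (1.0 is 30 mm), a list of three; "dr": the turn, a rotation vector about the world's x, y, z in degrees, a list of three. In form: [{"delta_pos": [tx, ty, tz], "dr": [rx, ry, rz]}, ...]. A call has 1 to 10 rows; each row shifts and turns the commanded pose from where the row before left it; what a row does not reach is not made up. A row lasts 1/10 s, in which the tool goes at most 50 mm and 8.59 degrees, less where a joint would pass 70% of its speed; a pose out of reach is approached as far as the arm can. A call is refused whole if a number of a shift passes 1 or a number of a turn 8.59, either way. A call with a gripper value outside its range is refused whole. OPENING is the closure, from -1 (fully open) to 1 (shut), set as the call begins (- or left out, the last holds). The fingers move at their own pace and stop on an object; FORCE is the grip in N (left out, the last holds). Time passes only in rows, so rows that do not move let the fingers close. It gives the time, the measured TCP pose, the force, the opening and the grip force at its end, in the units of the state.
- get_state(): the state, without advancing time (a new reading comes with each control period).
- grab_frame(name): name is "scene" or "top" or "wrist"; returns the picture (384x512x3 uint8, red, green, blue); there is no depth.
- calibration(name): a dict with "fx", "fy", "cx", "cy" (pixels), "k1" (the pictures are not rectified: a ray, as slopes to the right and down, at radius r is drawn at 1 + k1 r^2 times it, then the intrinsics apply), "extrinsics" (4x4, takes a point from world to camera coordinates). Camera axes: x right, y down, z forward; pixel columns grow to the right and rows downward; lengths in m; the calibration is good to about 2 mm. A picture is of the moment at which its call begins: read the wrist's pose just before it. calibration takes no time and is no camera call; for the wrist camera it gives the pose at the moment of the call.
- job_done(): hands the job in; it is judged then, once.
Trained networks look in the newest picture that a camera, given by its name, has taken for a name from the list of things; names that differ only in an ending like _2 or _b are one class to them, and where a whole thing is asked for, a point or a joint stands for the part that bears it (a point fixed in the world has none). Each returns a list of dicts, best first, with "conf" (0 to 1); they miss things now and then, are a little off and sometimes report something else, mostly with a low value. They report only what shows in the picture. A call takes as long as a camera call. They do not tell look-alikes from the thing itself.
- find_in(camera, query): "location" ([column, row] in pixels, amid what is visible of it).
- mark_of(camera, query): "location" ([column, row] in pixels: a listed point, or the origin of a listed thing).
The state is a dict: "t": time; "q": joint angles; "qd": joint speeds; "joint_efforts": joint torques, N m; "eef_pos": TCP position; "ee_rot": TCP orientation; "force": force on the tool from outside, world axes, zero at the start; "moment": the same for the moment, N m; "width": finger opening in m; "gripper_force": force on a finger pad.
Only numpy, scipy, OpenCV 4.12 (cv2) and the standard library are available. Lean on these libraries where they do the work, as an engineer would, in place of code of your own. Each camera call takes 0.05 s, during which the arm holds its last target. There are 200 camera calls.

## Working session

There is one attempt and no reset: what is moved stays moved. The work goes in short steps, Python scripts to look and compute and a shell command to move; the robot and the scene stay as the last step left them, time stands still between calls to the robot, and variables do not carry over. Pictures are saved under pics/ and viewed, at most 10 in all, crops included, and the job is handed in when it is done.

```bash
mkdir -p pics; cat > h.py <<'E'
import numpy as np, cv2
from station import *
def ray(cam,px,C=None):
    C=C or calibration(cam)
    K=np.array([[C['fx'],0,C['cx']],[0,C['fy'],C['cy']],[0,0,1]])
    u=cv2.undistortPoints(np.array([[px]],float),K,np.array([C['k1'],0,0,0,0]))[0,0]
    E=np.array(C['extrinsics']);R=E[:3,:3];t=E[:3,3]
    d=R.T@np.array([u[0],u[1],1]);return -R.T@t,d
def onz(cam,px,z,C=None):
    o,d=ray(cam,px,C);return o+d*(z-o[2])/d[2]
def proj(cam,P,C=None):
    C=C or calibration(cam)
    K=np.array([[C['fx'],0,C['cx']],[0,C['fy'],C['cy']],[0,0,1]])
    E=np.array(C['extrinsics'])
    return cv2.projectPoints(np.array([P],float),cv2.Rodrigues(E[:3,:3])[0],E[:3,3],K,np.array([C['k1'],0,0,0,0]))[0][0,0]
def tri(rs):
    A=0;b=0
    for o,d in rs:
        d=d/np.linalg.norm(d);M=np.eye(3)-np.outer(d,d);A=A+M;b=b+M@o
    return np.linalg.solve(A,b)
E
python3 - <<'E'
from h import *
np.set_printoptions(precision=4,suppress=True)
s=get_state();print(s,tip_reach)
ims=[]
for c in('scene','top'):
    im=grab_frame(c);cv2.imwrite(f'pics/{c}.png',im[:,:,::-1])
    for q in('grip','post','rest','slot','notch','base','pot','spatula','screwdriver','sherd'):
        z={'grip':.073,'slot':.05,'notch':.04}.get(q,0)
        for m in mark_of(c,q)[:4]: print(c,q,np.round(m['location'],1),round(m['conf'],2),onz(c,m['location'],z))
E
```

```text
{'t': 0.0, 'q': array([ 1.5641,  0.3594,  0.0111, -0.0004, -1.2241, -0.2881]), 'qd': array([-0.001 , -0.0001,  0.0012, -0.0001,  0.    ,  0.0004]), 'joint_efforts': array([ -0.0006, -58.2715,  29.3062,   6.9976,   0.007 ,  -0.0002]), 'eef_pos': array([0.196 , 0.6454, 0.2446]), 'ee_rot': array([ 3.14  , -0.0001, -0.295 ]), 'force': array([ 0.4112, -1.1219, -0.7469]), 'moment': array([ 0.0192, -0.088 , -0.0292]), 'gripper_force': 0.0, 'width': 0.0876677305602588} 0.019
scene grip [203.4 274.2] 0.68 [ 0.5658 -0.3021  0.073 ]
scene post [204.2 286.7] 0.6 [ 0.5601 -0.3045  0.    ]
scene rest [208.2 292.5] 0.93 [ 0.5754 -0.3122  0.    ]
scene rest [275.2 307.5] 0.81 [ 0.7255 -0.2731  0.    ]
scene slot [281.3 170.1] 0.87 [0.5845 0.0395 0.05  ]
scene notch [277.5 174.6] 0.75 [0.5793 0.0291 0.04  ]
scene notch [205.2 290.2] 0.64 [ 0.5783 -0.3221  0.04  ]
scene base [279.3 184.4] 0.65 [ 0.5858  0.0296 -0.    ]
scene base [274.9 172.9] 0.17 [0.5589 0.0576 0.    ]
scene pot [300.6 104.7] 0.64 [ 0.5138  0.3201 -0.    ]
scene spatula [203.5 170.5] 0.55 [ 0.3862 -0.0238  0.    ]
scene screwdriver [352.1 216.5] 0.6 [0.7911 0.0269 0.    ]
scene sherd [350.3 156.7] 0.62 [ 0.7176  0.2037 -0.    ]
top grip [344.6 198.7] 0.45 [ 0.5622 -0.312   0.073 ]
top post [341.1 200.2] 0.48 [ 0.5696 -0.3131  0.    ]
top rest [324.2 152.9] 0.83 [ 0.7228 -0.2678  0.    ]
top rest [394.5 164.7] 0.55 [ 0.6792 -0.4919  0.    ]
top slot [224.9 198.4] 0.58 [0.5768 0.044  0.05  ]
top notch [223.4 199. ] 0.89 [0.5767 0.0494 0.04  ]
top base [226.1 203. ] 0.78 [0.5707 0.0446 0.    ]
top pot [134.8 223. ] 0.69 [0.515  0.3316 0.    ]
top spatula [251.1 262. ] 0.62 [ 0.3869 -0.0288  0.    ]
top spatula [233.  129.5] 0.18 [0.8077 0.0199 0.    ]
top screwdriver [175.1 161.8] 0.74 [0.707  0.2051 0.    ]
top screwdriver [231.5 130.5] 0.55 [0.8045 0.0247 0.    ]
top sherd [171.1 160.5] 0.55 [0.7116 0.218  0.    ]
```

View pics/scene.png

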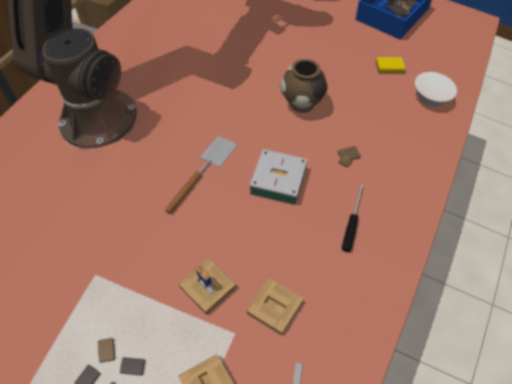

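View pics/top.png

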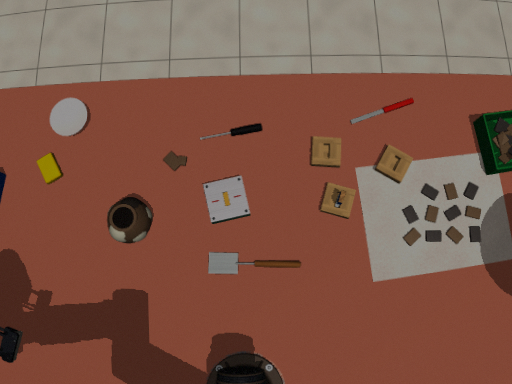

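The scene view shows the post in the nearest rest at about (205,283), the base at (280,175) and the pot at (303,85). The top view shows the post at (340,199), the base at (226,199) with its slot running roughly along world x, and the empty look-alike rests at (326,152) and (394,163). I'll move over the base first for a close look.

```bash
python3 -m handwheel '[{"delta_pos":[0.5,-0.9,0.3],"dr":[0,0,0]},{"delta_pos":[0.6,-1,0.3],"dr":[0,0,0]},{"delta_pos":[0.6,-1,0.3],"dr":[0,0,0]},{"delta_pos":[0.6,-1,0],"dr":[0,0,0]},{"delta_pos":[0.6,-1,0],"dr":[0,0,0]},{"delta_pos":[0.6,-1,0],"dr":[0,0,0]},{"delta_pos":[0.6,-1,0],"dr":[0,0,0]},{"delta_pos":[0.6,-1,0],"dr":[0,0,0]},{"delta_pos":[0.6,-1,0],"dr":[0,0,0]},{"delta_pos":[0.6,-1,0],"dr":[0,0,0]}]' -1 20
python3 -m handwheel '[{"delta_pos":[0.6,-1,0],"dr":[0,0,0]},{"delta_pos":[0.6,-1,0],"dr":[0,0,0]},{"delta_pos":[0.6,-1,0],"dr":[0,0,0]},{"delta_pos":[0.6,-1,0],"dr":[0,0,0]},{"delta_pos":[0.6,-1,0],"dr":[0,0,0]},{"delta_pos":[0.6,-1,0],"dr":[0,0,0]},{"delta_pos":[0.5,-1,0],"dr":[0,0,0]},{"delta_pos":[0.3,-0.6,0],"dr":[0,0,0]},{"delta_pos":[0,0,0],"dr":[0,0,0]},{"delta_pos":[0,0,0],"dr":[0,0,0]}]'
cat > w.py <<'E'
from h import *
import sys
np.set_printoptions(precision=4,suppress=True)
C=calibration('wrist');s=get_state();im=grab_frame('wrist');cv2.imwrite(f'pics/{sys.argv[1]}.png',im[:,:,::-1])
E=np.array(C['extrinsics']);print(s['t'],s['eef_pos'],s['ee_rot'],s['force'],'cam',-E[:3,:3].T@E[:3,3])
for a in sys.argv[2:]:
    q,z=a.split(':')
    for m in mark_of('wrist',q)[:3]: print(q,np.round(m['location'],1),round(m['conf'],2),onz('wrist',m['location'],float(z),C))
np.savez(f'pics/{sys.argv[1]}.npz',E=E,**{k:C[k] for k in('fx','fy','cx','cy','k1')})
E
python3 w.py w1 slot:0.05 notch:0.037
```

```text
t: 2.1
eef_pos: [0.3737, 0.3476, 0.2729]
ee_rot: [-3.141, -0.0, -0.295]
force: [1.2, -0.3, -0.5]
width: 0.0872
gripper_force: 0.0
t: 3.1
eef_pos: [0.5052, 0.1205, 0.2726]
ee_rot: [-3.141, 0.0, -0.296]
force: [0.4, 0.8, 0.4]
width: 0.0876
gripper_force: 0.0
3.1 [0.5052 0.1205 0.2726] [-3.1414  0.     -0.2962] [0.3527 0.7572 0.42  ] cam [0.5852 0.096  0.4113]
slot [296.7  83.5] 0.79 [0.5801 0.046  0.05  ]
notch [300.9  83.3] 0.95 [0.5786 0.0394 0.037 ]
```

View pics/w1.png

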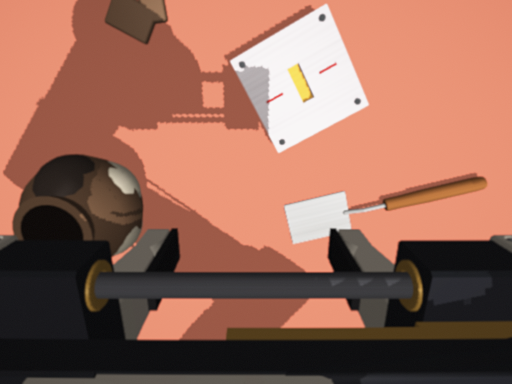

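The wrist view shows the base top with corners near (326,4), (231,63), (279,153) and (368,104). The slot is at (300,83), and the red marks at (275,98) and (328,68) lie across it. Next is the post.

```bash
python3 -m handwheel '[{"delta_pos":[0,-1,0],"dr":[0,0,0]},{"delta_pos":[0,-1,0],"dr":[0,0,0]},{"delta_pos":[0,-1,0],"dr":[0,0,0]},{"delta_pos":[0,-1,0],"dr":[0,0,0]},{"delta_pos":[0,-1,0],"dr":[0,0,0]},{"delta_pos":[0,-1,0],"dr":[0,0,0]},{"delta_pos":[0,-1,0],"dr":[0,0,0]},{"delta_pos":[0,-1,0],"dr":[0,0,0]},{"delta_pos":[-0.1,-1,0],"dr":[0,0,0]},{"delta_pos":[-0.2,-1,0],"dr":[0,0,0]}]'
python3 -m handwheel '[{"delta_pos":[-0.2,-1,0],"dr":[0,0,0]},{"delta_pos":[-0.2,-1,0],"dr":[0,0,0]},{"delta_pos":[0,-1,0],"dr":[0,0,0]},{"delta_pos":[0,-0.5,0],"dr":[0,0,0]},{"delta_pos":[0,0,0],"dr":[0,0,0]},{"delta_pos":[0,0,0],"dr":[0,0,0]}]'
python3 w.py w2 grip:0.073 post:0.008 rest:0; python3 -c "
from h import *;print(get_state()['q'])"
```

```text
t: 4.25
eef_pos: [0.4964, -0.1794, 0.2726]
ee_rot: [-3.142, -0.0, -0.293]
force: [0.4, -0.5, -0.1]
width: 0.0876
gripper_force: 0.0
t: 4.85
eef_pos: [0.4843, -0.2835, 0.2724]
ee_rot: [-3.141, 0.0, -0.295]
force: [0.8, 1.0, -0.2]
width: 0.0877
gripper_force: 0.0
4.85 [ 0.4843 -0.2835  0.2724] [-3.1414  0.0003 -0.2948] [ 0.8143  1.0458 -0.2039] cam [ 0.5644 -0.308   0.411 ]
grip [245.6  92.8] 0.69 [ 0.5663 -0.2999  0.073 ]
post [248.9  90.6] 0.67 [ 0.568  -0.3032  0.008 ]
rest [245.2  88.5] 0.91 [ 0.572  -0.2993  0.    ]
[-1.80224024e-01  1.54580866e-01 -2.01090318e-01 -5.05819275e-05
 -1.21482212e+00  1.45760357e+00]
```

View pics/w2.png

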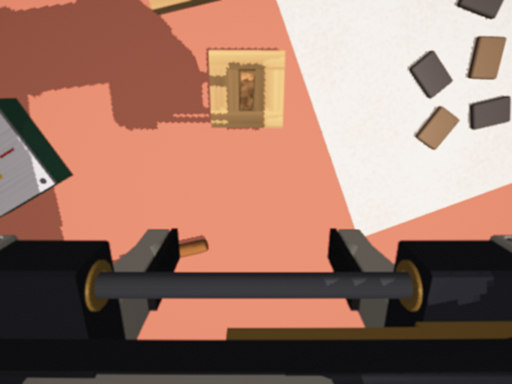

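The wrist view shows the rest squared up with the tool, at x 209–285 and y 49–128, with the cork at about (246,89). I'll enlarge this to measure the cork and take the plate corners from w1.

```bash
python3 - <<'E'
import cv2,numpy as np
a=cv2.imread('pics/w2.png')[40:136,200:296];b=cv2.imread('pics/w1.png')[0:160,225:375]
a=cv2.resize(a,(400,400),interpolation=cv2.INTER_CUBIC);b=cv2.resize(b,(375,400),interpolation=cv2.INTER_CUBIC)
cv2.imwrite('pics/c1.png',np.hstack([a,b]))
E
```

```text
(no output)
```

View pics/c1.png

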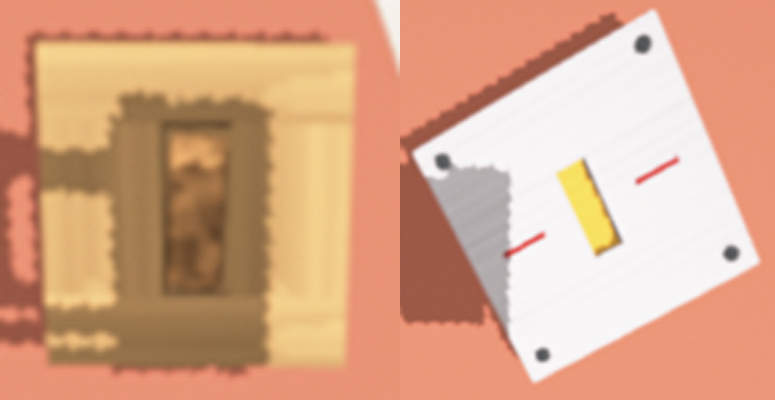

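The crop shows the cork spanning x 163–230 and y 122–296 in the left pane. In the right pane the plate corners are clean at (655,10), (760,262), (533,383) and (412,150).

```bash
python3 - <<'E'
from h import *
np.set_printoptions(precision=4,suppress=True)
def L(n):
    d=np.load(f'pics/{n}.npz');return dict(fx=float(d['fx']),fy=float(d['fy']),cx=float(d['cx']),cy=float(d['cy']),k1=float(d['k1']),extrinsics=d['E'])
C=L('w2')
f=lambda x,y:(x/4.1667+200,y/4.1667+40)
print('cork',onz('w',f(196,209),.093,C)); a,b=onz('w',f(197,122),.093,C),onz('w',f(195,296),.093,C);print('len',np.linalg.norm(a-b),'yaw',np.arctan2(*(a-b)[1::-1]))
R=[onz('w',f(*p),.026,C) for p in((35,42),(357,42),(345,366),(48,366))];print('rest',np.mean(R,0),[np.linalg.norm(R[i]-R[i-1]) for i in range(4)],np.arctan2(*(R[0]-R[3])[1::-1]),np.arctan2(*(R[1]-R[2])[1::-1]))
C=L('w1');g=lambda x,y:((x-400)/2.5+225,y/2.5)
for z in(.04,.05,.06):
    P=[onz('w',g(*p),z,C) for p in((655,10),(760,262),(533,383),(412,150))]
    print(z,np.mean(P,0),[round(np.linalg.norm(P[i]-P[i-1]),4) for i in range(4)],'angs',[np.arctan2(*(P[i]-P[j])[1::-1]) for i,j in((0,1),(3,2),(3,0),(2,1))])
    m=onz('w',g(657,171),z,C)-onz('w',g(525,246),z,C);print('marks',np.arctan2(*m[1::-1]))
E
```

```text
cork [ 0.5682 -0.3025  0.093 ]
len 0.040028997480763606 yaw -0.3145037124084849
rest [ 0.5688 -0.3014  0.026 ] [np.float64(0.09014278079117004), np.float64(0.09074308625021393), np.float64(0.09013667987419494), np.float64(0.09011874682327212)] -0.29727873305918523 -0.3042054685697329
0.04 [0.5787 0.0398 0.04  ] [np.float64(0.121), np.float64(0.1206), np.float64(0.1219), np.float64(0.1224)] angs [np.float64(0.20350907379366454), np.float64(0.1960684118324195), np.float64(1.7595445933881468), np.float64(1.774065028005846)]
marks -1.3634176902824617
0.05 [0.5789 0.0413 0.05  ] [np.float64(0.1178), np.float64(0.1174), np.float64(0.1187), np.float64(0.1191)] angs [np.float64(0.2035090737936644), np.float64(0.19606841183241946), np.float64(1.7595445933881464), np.float64(1.774065028005846)]
marks -1.363417690282461
0.06 [0.5791 0.0428 0.06  ] [np.float64(0.1145), np.float64(0.1141), np.float64(0.1154), np.float64(0.1158)] angs [np.float64(0.20350907379366448), np.float64(0.19606841183241952), np.float64(1.759544593388147), np.float64(1.774065028005846)]
marks -1.3634176902824604
```

```bash
python3 -m handwheel '[{"delta_pos":[0.93,-0.2,0],"dr":[0,0,0]},{"delta_pos":[0.93,-0.2,-0.3],"dr":[0,0,0]},{"delta_pos":[0.93,-0.22,-0.7],"dr":[0,0,0]},{"delta_pos":[0,0,-1],"dr":[0,0,0]},{"delta_pos":[0,0,-1],"dr":[0,0,0]},{"delta_pos":[0,0,-1],"dr":[0,0,0]},{"delta_pos":[0,0,-1],"dr":[0,0,0]},{"delta_pos":[0,0,-0.8],"dr":[0,0,0]},{"delta_pos":[0,0,-0.5],"dr":[0,0,0]},{"delta_pos":[0,0,-0.3],"dr":[0,0,0]}]'
python3 -m handwheel '[{"delta_pos":[0,0,0],"dr":[0,0,0]},{"delta_pos":[0,0,0],"dr":[0,0,0]},{"delta_pos":[0,0,0],"dr":[0,0,0]},{"delta_pos":[0,0,0],"dr":[0,0,0]},{"delta_pos":[0,0,0],"dr":[0,0,0]},{"delta_pos":[0,0,0],"dr":[0,0,0]},{"delta_pos":[0,0,0],"dr":[0,0,0]},{"delta_pos":[0,0,0],"dr":[0,0,0]}]' 0.8 25
```

```text
t: 6.05
eef_pos: [0.5674, -0.3018, 0.0731]
ee_rot: [3.142, 0.002, -0.294]
force: [1.1, 0.2, -0.1]
width: 0.0874
gripper_force: 0.0
t: 6.85
eef_pos: [0.5678, -0.3028, 0.0746]
ee_rot: [-3.142, -0.0, -0.295]
force: [0.4, -0.2, 0.6]
width: 0.0293
gripper_force: 0.0
```

```bash
python3 -m handwheel '[{"delta_pos":[0,0,0],"dr":[0,0,0]},{"delta_pos":[0,0,0],"dr":[0,0,0]},{"delta_pos":[0,0,0],"dr":[0,0,0]},{"delta_pos":[0,0,0],"dr":[0,0,0]},{"delta_pos":[0,0,0],"dr":[0,0,0]}]' 1 30
```

```text
t: 7.35
eef_pos: [0.5678, -0.3028, 0.0745]
ee_rot: [3.142, 0.0, -0.295]
force: [-0.1, 0.6, -1.3]
width: 0.014
gripper_force: 30.0
```

```bash
python3 -m handwheel '[{"delta_pos":[0,0,0.2],"dr":[0,0,0]},{"delta_pos":[0,0,0.4],"dr":[0,0,0]},{"delta_pos":[0,0,0.5],"dr":[0,0,0]},{"delta_pos":[0,0,0.5],"dr":[0,0,0]},{"delta_pos":[0,0,0.5],"dr":[0,0,0]},{"delta_pos":[0,0,0.5],"dr":[0,0,0]},{"delta_pos":[0,0,0.8],"dr":[0,0,0]},{"delta_pos":[0,0,0.7],"dr":[0,0,0]},{"delta_pos":[0,0,0.5],"dr":[0,0,0]},{"delta_pos":[-0.2,0.5,0.2],"dr":[0,0,0]}]'
python3 -m handwheel '[{"delta_pos":[-0.2,1,0],"dr":[0,0,2.84]},{"delta_pos":[-0.2,1,0],"dr":[0,0,2.84]},{"delta_pos":[-0.2,1,0],"dr":[0,0,2.84]},{"delta_pos":[-0.2,1,0],"dr":[0,0,2.84]},{"delta_pos":[-0.2,1,0],"dr":[0,0,2.84]},{"delta_pos":[-0.2,1,0],"dr":[0,0,2.84]},{"delta_pos":[-0.2,1,0],"dr":[0,0,2.84]},{"delta_pos":[-0.2,1,0],"dr":[0,0,2.84]},{"delta_pos":[-0.2,1,0],"dr":[0,0,2.84]},{"delta_pos":[-0.2,1,0],"dr":[0,0,2.84]}]'
python3 -m handwheel '[{"delta_pos":[-0.2,0.4,0],"dr":[0,0,0]},{"delta_pos":[0,0,0],"dr":[0,0,0]},{"delta_pos":[0,0,0],"dr":[0,0,0]},{"delta_pos":[0,0,0],"dr":[0,0,0]}]'
python3 w.py w3 slot:0.045 notch:0.032;python3 -c "
from h import *;print(get_state()['q'])
cv2.imwrite('pics/s3.png',grab_frame('scene')[:,:,::-1])"
```

```text
t: 8.35
eef_pos: [0.5628, -0.2888, 0.2213]
ee_rot: [3.141, -0.004, -0.296]
force: [0.2, 0.9, -1.6]
width: 0.0137
gripper_force: 30.0
t: 9.35
eef_pos: [0.5007, 0.0136, 0.219]
ee_rot: [-3.141, -0.0, 0.203]
force: [0.4, 0.8, -1.0]
width: 0.0138
gripper_force: 30.0
t: 9.75
eef_pos: [0.4958, 0.0236, 0.2186]
ee_rot: [3.141, 0.0, 0.2]
force: [-0.7, -0.7, -1.6]
width: 0.014
gripper_force: 30.0
9.75 [0.4958 0.0236 0.2186] [3.1415 0.     0.1999] [-0.7127 -0.739  -1.6014] cam [0.5778 0.0404 0.3573]
slot [250.1  88. ] 0.87 [0.5813 0.0442 0.045 ]
notch [251.1  92. ] 0.56 [0.5778 0.0425 0.032 ]
notch [250.4 211.8] 0.54 [0.4471 0.0174 0.032 ]
notch [250.3 258.9] 0.5 [0.3858 0.0054 0.032 ]
[ 4.44026234e-01  8.38229149e-02 -4.12577808e-01  5.85615173e-05
 -1.07467807e+00  1.32620514e+00]
```

View pics/w3.png

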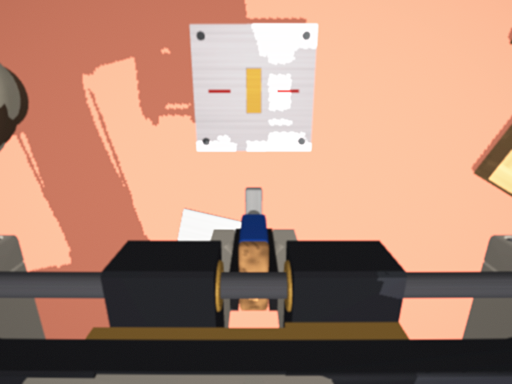

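The wrist view shows the base squared with the image: corners (190,25), (317,25), (312,152) and (196,152), with the slot at (254,91). The held foot is visible at x 246–262, y 188–212. I'll zoom in for sub-pixel edges.

```bash
python3 - <<'E'
import cv2,numpy as np
I=cv2.imread('pics/w3.png')
a=cv2.resize(I[15:160,184:324],(386,400),interpolation=cv2.INTER_CUBIC);b=cv2.resize(I[170:250,214:294],(400,400),interpolation=cv2.INTER_CUBIC)
cv2.imwrite('pics/c3.png',np.hstack([a,b]))
E
```

```text
(no output)
```

View pics/c3.png

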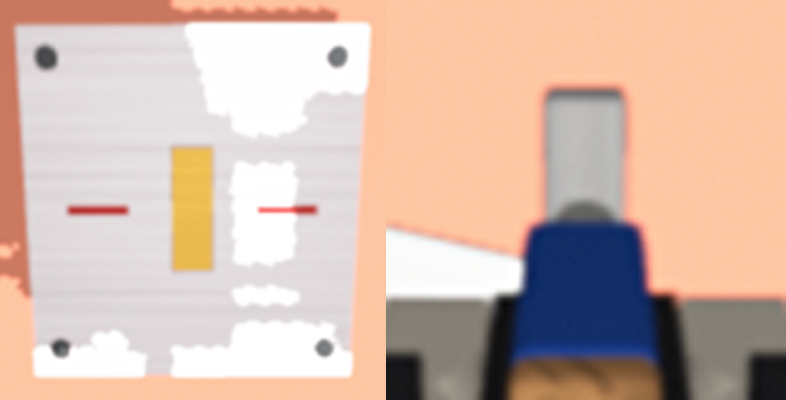

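The crop shows the plate corners at (14,24), (371,22), (352,377) and (34,377), and the slot at x 171–214, y 147–271. The foot's front edge is at row 88–98, columns 545–625, and it looks straight.

```bash
python3 - <<'E'
from h import *
np.set_printoptions(precision=4,suppress=True)
d=np.load('pics/w3.npz');C=dict(fx=float(d['fx']),fy=float(d['fy']),cx=float(d['cx']),cy=float(d['cy']),k1=float(d['k1']),extrinsics=d['E'])
g=lambda x,y:(x/2.757+184,y/2.7586+15)
T=np.array([.4958,.0236,.2186]);u=np.array([np.cos(.2),np.sin(.2),0]);v=np.array([-u[1],u[0],0])
loc=lambda P:((P-T)@u,(P-T)@v)
for z in(.04,.045,.05,.055,.06):
    P=[onz('w',g(*p),z,C) for p in((14,24),(371,22),(352,377),(34,377))]
    S=[onz('w',g(*p),z,C) for p in((171,147),(214,147),(214,271),(171,271))]
    print(z,'plate',np.mean(P,0),[round(np.linalg.norm(P[i]-P[i-1]),4) for i in range(4)],'slot',np.mean(S,0),[round(np.linalg.norm(S[i]-S[i-1]),4) for i in range(4)],'yaw',[np.arctan2(*(P[i]-P[j])[1::-1]) for i,j in((0,3),(1,2),(0,1),(3,2))])
h=lambda x,y:((x-386)/5+214,y/5+170)
fb=T[2]-.0665
for n,p,z in(('front bot',(585,89),fb+.0015),('front top',(585,97),fb+.0065),('L',(545,150),fb+.006),('R',(625,150),fb+.006),('L2',(545,200),fb+.006),('R2',(625,200),fb+.006)): print(n,loc(onz('w',h(*p),z,C)))
E
```

```text
0.04 plate [0.579  0.0399 0.04  ] [np.float64(0.1223), np.float64(0.1224), np.float64(0.123), np.float64(0.1232)] slot [0.579 0.04  0.04 ] [np.float64(0.043), np.float64(0.0153), np.float64(0.043), np.float64(0.016)] yaw [np.float64(0.1977552756675658), np.float64(0.2038777745060867), np.float64(1.7745877436641964), np.float64(1.7692754800640458)]
0.045 plate [0.579  0.0399 0.045 ] [np.float64(0.1204), np.float64(0.1205), np.float64(0.121), np.float64(0.1212)] slot [0.579 0.04  0.045] [np.float64(0.0424), np.float64(0.0151), np.float64(0.0424), np.float64(0.0158)] yaw [np.float64(0.19775527566756582), np.float64(0.20387777450608652), np.float64(1.7745877436641961), np.float64(1.7692754800640444)]
0.05 plate [0.579  0.0399 0.05  ] [np.float64(0.1185), np.float64(0.1186), np.float64(0.1191), np.float64(0.1193)] slot [0.579 0.04  0.05 ] [np.float64(0.0417), np.float64(0.0149), np.float64(0.0417), np.float64(0.0155)] yaw [np.float64(0.1977552756675657), np.float64(0.20387777450608666), np.float64(1.774587743664196), np.float64(1.7692754800640456)]
0.055 plate [0.5789 0.0399 0.055 ] [np.f
[... 418 characters left out ...]
4(0.1154)] slot [0.579 0.04  0.06 ] [np.float64(0.0403), np.float64(0.0144), np.float64(0.0403), np.float64(0.015)] yaw [np.float64(0.19775527566756568), np.float64(0.20387777450608652), np.float64(1.7745877436641964), np.float64(1.7692754800640453)]
front bot (np.float64(0.019036822505411208), np.float64(-0.0001775375802930166))
front top (np.float64(0.01945687533283223), np.float64(-0.00016715965308511125))
L (np.float64(0.011446880498857429), np.float64(0.005481633354628876))
R (np.float64(0.011428239703521218), np.float64(-0.005803518463738802))
L2 (np.float64(0.003865220912455236), np.float64(0.005551107946007532))
R2 (np.float64(0.003846050126151129), np.float64(-0.005858994280359246))
```

```bash
python3 -m handwheel '[{"delta_pos":[0.93,0.18,-0.4],"dr":[0,0,0]},{"delta_pos":[0.93,0.18,-0.6],"dr":[0,0,0]},{"delta_pos":[0.93,0.2,-0.8],"dr":[0,0,0]},{"delta_pos":[0,0,-0.6],"dr":[0,0,0]},{"delta_pos":[0,0,-0.5],"dr":[0,0,0]},{"delta_pos":[0,0,-0.3],"dr":[0,0,0]},{"delta_pos":[0,0,0],"dr":[0,0,0]},{"delta_pos":[0,0,0],"dr":[0,0,0]},{"delta_pos":[0,0,0],"dr":[0,0,0]}]'
python3 - <<'E'
from h import *
a=grab_frame('scene');b=cv2.resize(a[130:220,230:330],(660,594),interpolation=cv2.INTER_CUBIC);cv2.imwrite('pics/s4.png',b[:,:,::-1]);print(get_state())
E
```

```text
t: 10.85
eef_pos: [0.5801, 0.0411, 0.1237]
ee_rot: [-3.141, -0.002, 0.201]
force: [-0.1, 0.4, -1.0]
width: 0.0137
gripper_force: 30.0
{'t': 10.9, 'q': array([ 4.07147257e-01,  3.13131315e-01, -3.58400108e-01,  2.02421862e-04,
       -8.97345745e-01,  1.36449460e+00]), 'qd': array([ 0.00190529, -0.00073667, -0.00282588, -0.00122488,  0.00202434,
       -0.00038244]), 'joint_efforts': array([-4.48455987e-02, -5.01322103e+01,  2.48520130e+01,  5.92205822e+00,
        8.08678824e-02,  1.35423363e-05]), 'eef_pos': array([0.58006584, 0.04121329, 0.12369121]), 'ee_rot': array([-3.14135464e+00, -1.91091492e-03,  2.00971394e-01]), 'force': array([ 0.44550984, -0.09311654, -2.25632954]), 'moment': array([-0.07247825, -0.00889924, -0.01107817]), 'gripper_force': 29.993377849459648, 'width': 0.013763564455430841}
```

View pics/s4.png

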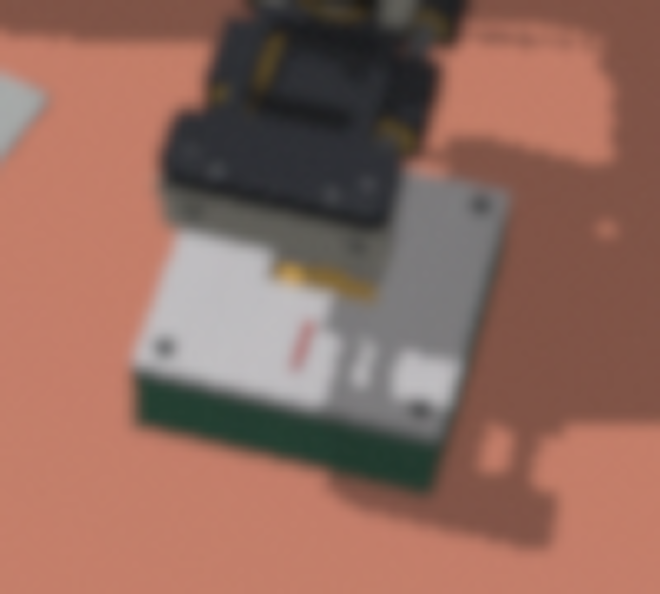

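The scene crop shows the slot's rear end and the gripper over it, but the jaws hide the foot. From here I'll go by feel.

```bash
python3 -m handwheel '[{"delta_pos":[-0.02,-0.02,-0.1],"dr":[0,0,0]},{"delta_pos":[0,0,-0.1],"dr":[0,0,0]},{"delta_pos":[0,0,-0.1],"dr":[0,0,0]},{"delta_pos":[0,0,0],"dr":[0,0,0]},{"delta_pos":[0,0,0],"dr":[0,0,0]}]'
for i in 1; do python3 -m handwheel '[{"delta_pos":[0,0,-0.05],"dr":[0,0,0]},{"delta_pos":[0,0,0],"dr":[0,0,0]},{"delta_pos":[0,0,0],"dr":[0,0,0]}]'; done
python3 -m handwheel '[{"delta_pos":[0,0,-0.05],"dr":[0,0,0]},{"delta_pos":[0,0,0],"dr":[0,0,0]},{"delta_pos":[0,0,0],"dr":[0,0,0]}]'
```

```text
t: 11.4
eef_pos: [0.5789, 0.0405, 0.1134]
ee_rot: [3.142, 0.0, 0.201]
force: [-0.0, 0.4, -1.8]
width: 0.0139
gripper_force: 30.0
t: 11.7
eef_pos: [0.579, 0.0405, 0.1121]
ee_rot: [3.142, -0.0, 0.201]
force: [0.2, 0.2, -1.3]
width: 0.0137
gripper_force: 30.0
t: 12.0
eef_pos: [0.5789, 0.0404, 0.1105]
ee_rot: [3.142, 0.0, 0.201]
force: [1.2, 0.5, -1.3]
width: 0.0136
gripper_force: 30.0
```

```bash
python3 -m handwheel '[{"delta_pos":[0.02,0,-0.05],"dr":[0,0,0]},{"delta_pos":[0,0,0],"dr":[0,0,0]},{"delta_pos":[0,0,0],"dr":[0,0,0]}]'
python3 -m handwheel '[{"delta_pos":[0,0,-0.05],"dr":[0,0,0]},{"delta_pos":[0,0,0],"dr":[0,0,0]},{"delta_pos":[0,0,0],"dr":[0,0,0]}]'
python3 -m handwheel '[{"delta_pos":[0,0,-0.05],"dr":[0,0,0]},{"delta_pos":[0,0,0],"dr":[0,0,0]},{"delta_pos":[0,0,0],"dr":[0,0,0]}]'
```

```text
t: 12.3
eef_pos: [0.5795, 0.0404, 0.109]
ee_rot: [3.142, 0.0, 0.201]
force: [-0.5, -0.2, -1.2]
width: 0.0137
gripper_force: 30.0
t: 12.6
eef_pos: [0.5795, 0.0404, 0.1075]
ee_rot: [-3.142, 0.0, 0.201]
force: [-0.3, 0.4, -1.7]
width: 0.0138
gripper_force: 30.0
t: 12.9
eef_pos: [0.5795, 0.0404, 0.106]
ee_rot: [3.142, 0.0, 0.201]
force: [-0.1, 0.3, -1.1]
width: 0.0141
gripper_force: 30.0
```

```bash
python3 -m handwheel '[{"delta_pos":[0,0,-0.05],"dr":[0,0,0]},{"delta_pos":[0,0,0],"dr":[0,0,0]},{"delta_pos":[0,0,0],"dr":[0,0,0]}]'
python3 -m handwheel '[{"delta_pos":[0,0,-0.05],"dr":[0,0,0]},{"delta_pos":[0,0,0],"dr":[0,0,0]},{"delta_pos":[0,0,0],"dr":[0,0,0]}]'
python3 -m handwheel '[{"delta_pos":[0,0,-0.05],"dr":[0,0,0]},{"delta_pos":[0,0,0],"dr":[0,0,0]},{"delta_pos":[0,0,0],"dr":[0,0,0]}]'
```

```text
t: 13.2
eef_pos: [0.5795, 0.0404, 0.1045]
ee_rot: [3.142, 0.0, 0.201]
force: [0.3, 0.3, -1.0]
width: 0.0135
gripper_force: 30.0
t: 13.5
eef_pos: [0.5795, 0.0404, 0.103]
ee_rot: [3.142, 0.0, 0.201]
force: [-0.2, 0.6, -2.0]
width: 0.0138
gripper_force: 30.0
t: 13.8
eef_pos: [0.5795, 0.0404, 0.1015]
ee_rot: [3.142, 0.0, 0.201]
force: [-0.1, 1.1, -1.2]
width: 0.0142
gripper_force: 30.0
```

```bash
python3 -m handwheel '[{"delta_pos":[0,0,-0.04],"dr":[0,0,0]},{"delta_pos":[0,0,0],"dr":[0,0,0]},{"delta_pos":[0,0,0],"dr":[0,0,0]}]'
python3 -m handwheel '[{"delta_pos":[0,0,-0.04],"dr":[0,0,0]},{"delta_pos":[0,0,0],"dr":[0,0,0]},{"delta_pos":[0,0,0],"dr":[0,0,0]}]'
python3 -m handwheel '[{"delta_pos":[0,0,-0.04],"dr":[0,0,0]},{"delta_pos":[0,0,0],"dr":[0,0,0]},{"delta_pos":[0,0,0],"dr":[0,0,0]}]'
```

```text
t: 14.1
eef_pos: [0.5795, 0.0404, 0.1003]
ee_rot: [3.142, 0.0, 0.201]
force: [0.6, 0.1, -1.6]
width: 0.0139
gripper_force: 30.0
t: 14.4
eef_pos: [0.5796, 0.0405, 0.0994]
ee_rot: [3.142, -0.0, 0.201]
force: [0.1, 0.1, 1.4]
width: 0.0138
gripper_force: 30.0
t: 14.7
eef_pos: [0.5796, 0.0405, 0.0981]
ee_rot: [3.142, -0.0, 0.201]
force: [-0.9, 0.1, 2.7]
width: 0.014
gripper_force: 30.0
```

Contact with the spring plate was at TCP z ≈ 0.0995, and the force rises softly as a spring should. I'll press to about 8 mm.

```bash
python3 -m handwheel '[{"delta_pos":[0,0,-0.05],"dr":[0,0,0]},{"delta_pos":[0,0,-0.05],"dr":[0,0,0]},{"delta_pos":[0,0,0],"dr":[0,0,0]},{"delta_pos":[0,0,0],"dr":[0,0,0]}]'
python3 -m handwheel '[{"delta_pos":[0,0,-0.06],"dr":[0,0,0]},{"delta_pos":[0,0,0],"dr":[0,0,0]},{"delta_pos":[0,0,0],"dr":[0,0,0]}]'
python3 -m handwheel '[{"delta_pos":[0,0,-0.05],"dr":[0,0,0]},{"delta_pos":[0,0,0],"dr":[0,0,0]},{"delta_pos":[0,0,0],"dr":[0,0,0]}]'
python3 -c "
from h import *
for i in range(3): s=get_state();print(s['eef_pos'],s['force'],s['moment']);grab_frame('wrist')"
```

```text
t: 15.1
eef_pos: [0.5797, 0.0405, 0.0951]
ee_rot: [3.142, -0.0, 0.201]
force: [-1.3, 0.4, 4.0]
width: 0.0142
gripper_force: 30.0
t: 15.4
eef_pos: [0.5797, 0.0405, 0.0933]
ee_rot: [3.142, -0.0, 0.201]
force: [-0.4, 0.6, 5.5]
width: 0.0139
gripper_force: 30.0
t: 15.7
eef_pos: [0.5797, 0.0405, 0.092]
ee_rot: [3.142, -0.0, 0.201]
force: [-1.5, 1.1, 6.2]
width: 0.0136
gripper_force: 30.0
[0.57969196 0.04047547 0.09197769] [-1.51978904  1.13497317  6.21674683] [0.0184914  0.50926022 0.0161345 ]
[0.57969595 0.04050091 0.09198674] [-0.86489066  0.55444569  6.05970594] [ 0.05679174  0.52316444 -0.02317529]
[0.57969489 0.04049521 0.09200742] [-1.5637662   0.96494847  6.35379023] [ 0.04211925  0.52244637 -0.00426706]
```

```bash
python3 -m handwheel '[{"delta_pos":[-0.02,0.01,-0.03],"dr":[0,0,0]},{"delta_pos":[0,0,0],"dr":[0,0,0]},{"delta_pos":[0,0,0],"dr":[0,0,0]}]'
python3 -m handwheel '[{"delta_pos":[0,0,0],"dr":[0,0,-3]},{"delta_pos":[0,0,0],"dr":[0,0,-4]},{"delta_pos":[0,0,0],"dr":[0,0,-4]},{"delta_pos":[0,0,0],"dr":[0,0,-4]},{"delta_pos":[0,0,0],"dr":[0,0,0]}]'
python3 -c "
from h import *
s=get_state();print(s['eef_pos'],s['ee_rot'],s['force'],s['moment'])"
```

```text
t: 16.15
eef_pos: [0.5796, 0.0406, 0.0914]
ee_rot: [3.141, -0.001, 0.201]
force: [-0.7, -1.0, 6.9]
width: 0.0137
gripper_force: 30.0
t: 16.65
eef_pos: [0.5797, 0.0409, 0.0914]
ee_rot: [-3.141, -0.002, -0.063]
force: [0.1, 0.3, 6.3]
width: 0.0141
gripper_force: 30.0
[0.57970643 0.04090998 0.09139989] [-3.14126152e+00 -1.60082358e-03 -6.29894593e-02] [0.09138758 0.27290834 6.30655937] [-0.09481115  0.11606205 -0.05566461]
```

```bash
python3 -m handwheel '[{"delta_pos":[0,0,0],"dr":[0,0,-6]},{"delta_pos":[0,0,0],"dr":[0,0,-6]},{"delta_pos":[0,0,0],"dr":[0,0,-6]},{"delta_pos":[0,0,0],"dr":[0,0,-6]},{"delta_pos":[0,0,0],"dr":[0,0,-6]},{"delta_pos":[0,0,0],"dr":[0,0,-6]},{"delta_pos":[0,0,0],"dr":[0,0,0]},{"delta_pos":[0,0,0],"dr":[0,0,0]}]'
python3 -m handwheel '[{"delta_pos":[0,0,0],"dr":[0,0,-6]},{"delta_pos":[0,0,0],"dr":[0,0,-6]},{"delta_pos":[0,0,0],"dr":[0,0,-6]},{"delta_pos":[0,0,0],"dr":[0,0,-6]},{"delta_pos":[0,0,0],"dr":[0,0,-6]},{"delta_pos":[0,0,0],"dr":[0,0,-6]},{"delta_pos":[0,0,0],"dr":[0,0,-3]},{"delta_pos":[0,0,0],"dr":[0,0,0]},{"delta_pos":[0,0,0],"dr":[0,0,0]}]'
python3 -c "
from h import *
s=get_state();print(s['eef_pos'],s['ee_rot'],s['force'],s['moment'])"
```

```text
t: 17.45
eef_pos: [0.5798, 0.0409, 0.0914]
ee_rot: [-3.14, -0.001, -0.689]
force: [-0.0, 0.2, 6.7]
width: 0.0139
gripper_force: 30.0
t: 18.35
eef_pos: [0.5798, 0.0409, 0.0915]
ee_rot: [-3.14, -0.0, -1.37]
force: [-0.5, 0.3, 5.8]
width: 0.0141
gripper_force: 30.0
[0.57980134 0.04094033 0.09145257] [-3.13973876e+00 -3.33099435e-05 -1.36973040e+00] [-0.50041558  0.31588706  5.75199855] [ 0.07557502 -0.0434975  -0.07605088]
```

```bash
python3 -m handwheel '[{"delta_pos":[-0.02,-0.03,0],"dr":[0,0,0]},{"delta_pos":[0,0,0.03],"dr":[0,0,0]},{"delta_pos":[0,0,0.03],"dr":[0,0,0]},{"delta_pos":[0,0,0],"dr":[0,0,0]},{"delta_pos":[0,0,0],"dr":[0,0,0]}]'
python3 -m handwheel '[{"delta_pos":[0,0,0.03],"dr":[0,0,0]},{"delta_pos":[0,0,0.03],"dr":[0,0,0]},{"delta_pos":[0,0,0],"dr":[0,0,0]},{"delta_pos":[0,0,0],"dr":[0,0,0]}]'
python3 -m handwheel '[{"delta_pos":[0,0,0.03],"dr":[0,0,0]},{"delta_pos":[0,0,0],"dr":[0,0,0]},{"delta_pos":[0,0,0],"dr":[0,0,0]}]'
```

```text
t: 18.85
eef_pos: [0.5797, 0.0406, 0.0933]
ee_rot: [-3.139, 0.001, -1.369]
force: [0.5, 2.2, 5.5]
width: 0.0135
gripper_force: 30.0
t: 19.25
eef_pos: [0.5789, 0.04, 0.0947]
ee_rot: [-3.14, 0.0, -1.37]
force: [3.0, 2.1, 4.9]
width: 0.0135
gripper_force: 30.0
t: 19.55
eef_pos: [0.5785, 0.0398, 0.0953]
ee_rot: [-3.141, -0.0, -1.37]
force: [2.8, 0.8, 3.7]
width: 0.014
gripper_force: 30.0
```

```bash
python3 -m handwheel '[{"delta_pos":[0.02,0.02,0],"dr":[0,0,0]},{"delta_pos":[0,0,0.02],"dr":[0,0,0]},{"delta_pos":[0,0,0],"dr":[0,0,0]},{"delta_pos":[0,0,0],"dr":[0,0,0]}]'
python3 -m handwheel '[{"delta_pos":[0,0,0.02],"dr":[0,0,0]},{"delta_pos":[0,0,0],"dr":[0,0,0]},{"delta_pos":[0,0,0],"dr":[0,0,0]}]'
python3 -c "
from h import *
s=get_state();print(s['eef_pos'],s['ee_rot'],s['force'],s['moment'])"
```

```text
t: 19.95
eef_pos: [0.5785, 0.0401, 0.0957]
ee_rot: [3.141, -0.0, -1.37]
force: [1.0, -2.6, 3.9]
width: 0.0142
gripper_force: 30.0
t: 20.25
eef_pos: [0.5784, 0.0402, 0.0963]
ee_rot: [3.141, -0.0, -1.37]
force: [-0.1, -2.6, 3.3]
width: 0.0136
gripper_force: 30.0
[0.57844362 0.04020421 0.09626672] [ 3.14056333e+00 -1.46068084e-04 -1.37012269e+00] [-0.05944387 -2.60496165  3.32503843] [-0.93855351 -0.15216134  0.00520361]
```

```bash
python3 -m handwheel '[{"delta_pos":[0,-0.01,0.01],"dr":[0,0,0]},{"delta_pos":[0,0,0.01],"dr":[0,0,0]},{"delta_pos":[0,0,0],"dr":[0,0,0]},{"delta_pos":[0,0,0],"dr":[0,0,0]}]'
python3 -m handwheel '[{"delta_pos":[0,0,0],"dr":[0,0,0]},{"delta_pos":[0,0,0],"dr":[0,0,0]},{"delta_pos":[0,0,0],"dr":[0,0,0]},{"delta_pos":[0,0,0],"dr":[0,0,0]}]' 1 3
python3 w.py w5
```

```text
t: 20.65
eef_pos: [0.5785, 0.0401, 0.0968]
ee_rot: [3.141, 0.0, -1.37]
force: [-1.5, -1.6, 2.6]
width: 0.014
gripper_force: 30.0
t: 21.05
eef_pos: [0.5786, 0.0401, 0.0968]
ee_rot: [3.141, 0.0, -1.37]
force: [-2.0, -0.1, 1.6]
width: 0.0137
gripper_force: 3.0
21.05 [0.5786 0.0401 0.0968] [ 3.1409  0.0001 -1.3701] [-1.9517 -0.127   1.5815] cam [ 0.595  -0.0422  0.2355]
```

View pics/w5.png

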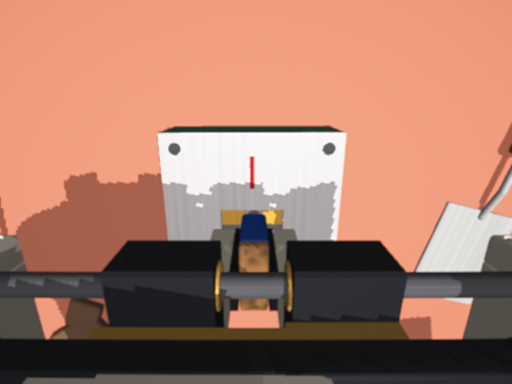

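The wrist view shows the slot running across at (252,217), the shank in its middle, and the grip pointing at the red mark at (252,172). The foot is turned across the slot, so I'll release, then back off straight up.

```bash
python3 -m handwheel '[{"delta_pos":[0,0,0],"dr":[0,0,0]},{"delta_pos":[0,0,0],"dr":[0,0,0]},{"delta_pos":[0,0,0],"dr":[0,0,0]},{"delta_pos":[0,0,0],"dr":[0,0,0]},{"delta_pos":[0,0,0],"dr":[0,0,0]},{"delta_pos":[0,0,0],"dr":[0,0,0]}]' -0.4
python3 -m handwheel '[{"delta_pos":[0,0,0.3],"dr":[0,0,0]},{"delta_pos":[0,0,0.6],"dr":[0,0,0]},{"delta_pos":[0,0,1],"dr":[0,0,0]},{"delta_pos":[0,0.3,1],"dr":[0,0,0]},{"delta_pos":[0,0.8,1],"dr":[0,0,0]},{"delta_pos":[0,0.8,0.5],"dr":[0,0,0]},{"delta_pos":[0,0.5,0],"dr":[0,0,0]},{"delta_pos":[0,0.2,0],"dr":[0,0,0]},{"delta_pos":[0,0,0],"dr":[0,0,0]},{"delta_pos":[0,0,0],"dr":[0,0,0]}]'
python3 w.py w6 grip:0.097 post:0.031 slot:0.044 notch:0.031
```

```text
t: 21.7
eef_pos: [0.579, 0.0402, 0.097]
ee_rot: [-3.142, 0.0, -1.37]
force: [-0.5, 0.4, 0.6]
width: 0.0561
gripper_force: 0.0
t: 22.7
eef_pos: [0.5784, 0.1176, 0.2281]
ee_rot: [3.14, -0.001, -1.37]
force: [-0.7, -0.8, -0.1]
width: 0.0614
gripper_force: 0.0
22.7 [0.5784 0.1176 0.2281] [ 3.1397 -0.0005 -1.3699] [-0.6874 -0.7943 -0.1462] cam [0.595  0.0353 0.3668]
grip [269.7 100.8] 0.8 [0.5794 0.039  0.097 ]
post [266.   98.2] 0.9 [0.5801 0.0381 0.031 ]
slot [264.3 100.2] 0.81 [0.5819 0.0403 0.044 ]
slot [263.6 102. ] 0.73 [0.5823 0.0422 0.044 ]
notch [263.4 101. ] 0.87 [0.5822 0.0415 0.031 ]
```

View pics/w6.png

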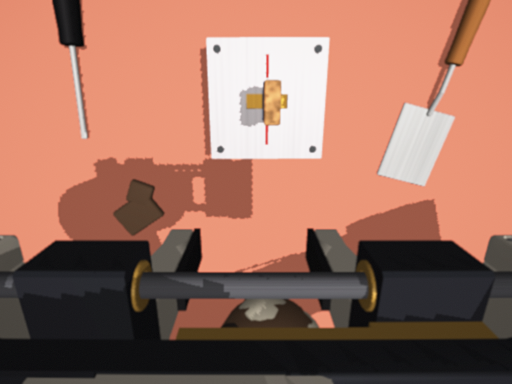

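The wrist view shows the post standing at (272,102), its cork in line with both red marks and the foot across the slot. The pot, tools and sherd are undisturbed, and the gripper is clear.

```bash
python3 -c "
from station import *;print(job_done())"
```

```text
the job is handed in; nothing more can be done
None
```

I passed the post's foot down through the slot, pressed it against the spring, gave it a quarter turn and released it into the notch; I then handed the job in, at about 23 s. The last picture shows it upright with the foot across the slot and the gripper clear; the station gave no verdict.

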